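Set the bag sealer's time dial from its stop

TASK

Set the sealing time on the blue bag sealer: turn its orange dial anticlockwise (seen from above) all the way to its stop, then back clockwise by exactly three clicks, and let go. Do not turn the black dial of the grey label dispenser.

Things in the scene. Friction and masses are not known exactly. Their poses are not given: they have to be found in the camera images.
- dial (a joint): orange dial's turn, rad: 0 at its anticlockwise stop, growing clockwise (seen from above) to 2.094 (120 degrees). Click positions every 0.349 (20 degrees), the stop being one: 0, 0.349, 0.698, 1.047 ... Getting over a click takes about 0.08 N m; when released, the dial springs to the nearest click position. It starts one to four clicks from the stop.
- dial_grip (a point): grip point of the orange dial, on its upright axis, 90 mm above the table. The dial: round skirt 48 mm across (top 64 mm above the table) with an upright bar grip on it, 46 mm long, 14 mm thick, up to 104 mm above the table. The frame turns with the dial: x along the bar to the end with the white pointer line (on the bar's top and down that end), z up.
- sealer: blue bag sealer, fixed, 170 deep (x) by 280 wide (y), deck 55 high (mm). Origin: centre of underside; x to its back, y to its left. Dial axis at x=-45, y=0. Black-armed jaw from x=22 back, up to 132 high. Ticks on the white scale, one per click, 20 degrees apart: pointer on the red tick (+60 degrees from +x, towards +y) = anticlockwise stop; three clicks on, it points along +x.
- label_dial_pointer (a point): bystander: the pointer end of the black dial (same size and shape as the orange one) on the top of the grey label dispenser; the point lies 23 mm from that dial's axis, at the top of its bar, 104 mm above the table.
- dispenser: bystander: grey label dispenser with a paper roll, fixed to the table, 180 mm deep (x) by 150 mm wide (y), 150 mm high at the roll. Origin at the centre of its underside, x to its back. It stands to one side of the sealer, left or right.

How it is judged:
By the outcome, as a careful person would: the job done as asked, in the order asked, and still so for the second after the job is handed in, with the robot touching nothing.
It also fails if it takes over 35 s, if anything falls off the work surface, if the arm or the gripper's body presses on something with over 40 N, if the wrist force passes 120 N, or if a joint passes its speed limit or range.

ROBOT

A 6-joint arm with a two-finger parallel gripper is mounted at the origin on the work surface. World frame = base frame: x ahead of the robot, y to its left, z up, the work surface at z = 0. Lengths are in mm, angles in degrees, forces in N, time in s.
With the tool pointing down it reaches from about 325 to 775 mm from the base axis. Payload 5.5 kg.
Tool frame: the origin (TCP) lies where the fingers leave the gripper's body, on its centre line; the fingertips stand 80 mm ahead of it and the grasp point (between the pads) lies 61 mm ahead of it; z points along the fingers, y is the direction in which the jaws open and shut (so a half turn about z gives the same grasp; the last joint's range is limited). The gripper opens to 88 mm and grips with 3 to 60 N. Pads are 20 mm wide; open, the fingers measure 115 mm over their backs; the gripper's body (75 mm by 178 mm) begins 61 mm behind the grasp point.
Start: joints at [-71.717, 5.22, 70.514, -0, 104.267, -3.249], TCP at [220.211, -558.144, 302.631] pointing down, gripper open.
Joint ranges: [-164.24, 164.24], [-49.07, 125.15], [9.68, 141.18], [-86.29, 266.29], [3.28, 154.24], [-151.56, 151.56]. Speed limits (degrees/s): [147.25, 147.25, 172.46, 180, 180, 180].

INTERFACE

Orientations are given as [roll, pitch, yaw] about the fixed x, y, z axes, in that order (R = Rz(yaw) Ry(pitch) Rx(roll)).
In Python, from cell import ctrl gives the robot as it stands.
- The arm moves only by the tool step_arm, never from a script. Its argument "targets" is a list of rows, each a list of 3 entries, a list of its own where there are three numbers: the shift along the tool's x, y, z in mm, then the turn, a rotation vector about the tool's x, y, z in rad, then the opening in per cent of the stroke, from 0 (shut) to 100 (fully open). In form: [[[tx, ty, tz], [ax, ay, az], claw], ...]. A call has exactly 10 rows; each row shifts and turns the commanded pose from where the row before left it, along the tool's axes as they then stand; what a row does not reach is not made up. A row lasts 1/10 s, in which the tool goes at most 50 mm and 8.59 degrees, less where a joint would pass 70% of its speed; a pose out of reach is approached as far as the arm can. A call with a gripper value outside its range is refused whole. The fingers move at their own pace and stop on an object; "squeeze" is the grip in N (left out, the last holds). Time passes only in rows, so rows that do not move let the fingers close, or fill a call up. It gives the time, the measured TCP pose, the force and the opening at its end, in the units of the state.
- ctrl.observe(): the state, without advancing time (a new reading comes with each control period).
- ctrl.get_image(name): name is "side" or "top" or "wrist"; returns the picture (384x512x3 uint8, red, green, blue); there is no depth.
- ctrl.get_calibration(name): a dict with "intrinsics" (3x3 intrinsics, pixels), "rvec" (rotation vector, rad) and "tvec" (3), from world to camera coordinates, as OpenCV has them. Camera axes: x right, y down, z forward; pixel columns grow to the right and rows downward; lengths in mm; the calibration is good to about 2 mm. A picture is of the moment at which its call begins: read the wrist's pose just before it. get_calibration takes no time and is no camera call; for the wrist camera it gives the pose at the moment of the call.
- ctrl.close_job(): hands the job in, once; it reports no verdict.
The state is a dict: "t": time; "qpos": joint angles; "qd": joint speeds; "joint_efforts": joint torques, N m; "tool_pos": TCP position; "orientation": TCP orientation; "wrist_force": force on the tool from outside, world axes, zero at the start; "wrist_torque": the same for the moment, N m; "gripper_width": finger opening in mm.
Only numpy, scipy, OpenCV 4.12 (cv2) and the standard library are available. Lean on these libraries where they do the work, as an engineer would, in place of code of your own. Each camera call takes 0.05 s, during which the arm holds its last target. There are 200 camera calls.

## Working session

There is one attempt and no reset: what is moved stays moved. The work goes in short steps, Python scripts to look and compute and a tool call to move; the robot and the scene stay as the last step left them, time stands still between calls to the robot, and variables do not carry over. Pictures are saved under pics/ and viewed, about 8 in all and at most 12, crops included, and the job is handed in when it is done.

Besides the shell and the picture viewer there is one more tool, called after "Request:" as name(argument=value, ...) on one line, values as JSON. step_arm: Moves the arm, as the interface text tells. Its arguments: {"type":"object","properties":{"targets":{"type":"array","items":{"type":"array"}},"squeeze":{"type":"number"}},"required":["targets"]}

```bash
mkdir -p pics; ls; python3 - <<'E'
from cell import ctrl
import cv2,numpy as np
s=ctrl.observe();print(s['t'],s['tool_pos'],s['orientation'])
a=[ctrl.get_image(n) for n in('side','top')]
for n,i in zip(('side','top'),a):
    cv2.imwrite(f'pics/{n}0.png',i[:,:,::-1]); c=ctrl.get_calibration(n);print(n,c)
E
```

```text
pics
0.0 [ 220.14976382 -558.00219035  301.51426244] [-1.79888918e+02 -6.75237331e-03  2.15270729e+01]
side {'intrinsics': array([[495.49761179,   0.        , 253.68800389],
       [  0.        , 495.49761179, 185.24376198],
       [  0.        ,   0.        ,   1.        ]]), 'rvec': array([ 0.87915071, -2.4196783 ,  1.15085821]), 'tvec': array([408.71473962, 284.8811634 , 727.83626476])}
top {'intrinsics': array([[377.23368681,   0.        , 256.61328558],
       [  0.        , 377.23368681, 191.69478187],
       [  0.        ,   0.        ,   1.        ]]), 'rvec': array([ 2.13009882, -2.14329025,  0.13901786]), 'tvec': array([ 22.58359006, 541.04497336, 864.68363125])}
```

View pics/top0.png

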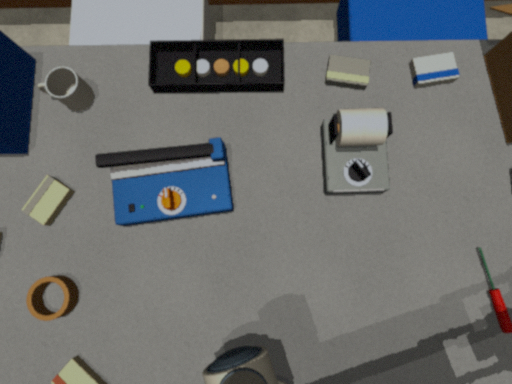

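View pics/side0.png

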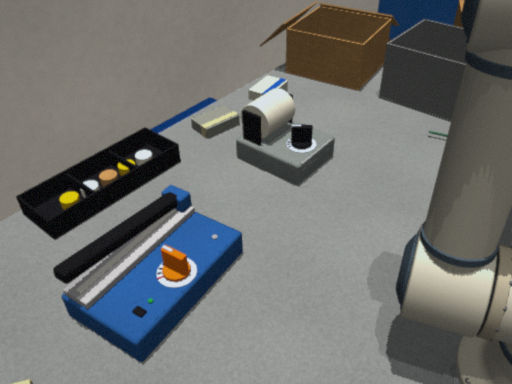

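The top view shows the sealer with its orange dial at about (172,200), and the dispenser with its black dial at (358,172), to the right. The side view shows the orange bar at about (175,262).

```bash
cat > h.py <<'E'
import cv2,numpy as np
from cell import ctrl
def ray(c,uv,z):
    R=cv2.Rodrigues(c['rvec'])[0];t=c['tvec'];o=-R.T@t
    d=R.T@np.linalg.inv(c['intrinsics'])@np.array([uv[0],uv[1],1.])
    return o+d*(z-o[2])/d[2]
def orange(im):
    h=cv2.cvtColor(im,cv2.COLOR_RGB2HSV);return cv2.inRange(h,(5,170,90),(22,255,255))
def blob(m):
    n,l,s,c=cv2.connectedComponentsWithStats(m);return [(s[i,4],c[i].round(1)) for i in np.argsort(-s[1:,4])[:4]+1],l
E
python3 - <<'E'
from h import *
im=cv2.imread('pics/top0.png')[:,:,::-1].copy();c=ctrl.get_calibration('top')
m=orange(im);print(blob(m)[0])
b,_=blob(m[170:230,140:200]); print(b); uv=b[0][1]+[140,170]
print('dial',ray(c,uv,75),ray(c,uv,90))
h=cv2.cvtColor(im,cv2.COLOR_RGB2HSV);bl=cv2.inRange(h,(100,130,60),(125,255,255));bl[:130]=0;bl[240:]=0;bl[:,:95]=0;bl[:,250:]=0
cn=max(cv2.findContours(bl,0,2)[0],key=cv2.contourArea)
p=np.array([ray(c,q[0],55)[:2] for q in cn],np.float32);r=cv2.minAreaRect(p);print(r)
# bottom (front) edge
lo=np.array([ray(c,(x,np.flatnonzero(bl[:,x]).max()),55)[:2] for x in range(122,226,4)]);f=np.polyfit(lo[:,1],lo[:,0],1);print('front slope dx/dy',f,'yaw',-np.degrees(np.arctan(f[0])))
ws=np.argwhere(m[170:230,140:200]>0)
cr=cv2.resize(im[165:235,135:210],None,fx=8,fy=8,interpolation=2)
s=cv2.imread('pics/side0.png')[:,:,::-1];cs=cv2.resize(s[230:300,140:210],None,fx=8,fy=8,interpolation=2)
print(ray(ctrl.get_calibration('side'),(176,248),104))
cv2.imwrite('pics/cr.png',np.hstack([cr[:,:400+200][:560],])[:,:,::-1])
E
```

```text
[(np.int32(103), array([166.7, 200.7])), (np.int32(94), array([175.6, 199.4])), (np.int32(2), array([ 62.5, 383. ])), (np.int32(1), array([ 46., 281.]))]
[(np.int32(103), array([26.7, 30.7])), (np.int32(94), array([35.6, 29.4]))]
dial [516.55187115 226.20214126  75.        ] [514.66206615 222.32349752  90.        ]
((536.7112426757812, 219.9161834716797), (120.52528381347656, 278.5944519042969), 8.402325630187988)
front slope dx/dy [-1.29858902e-01  5.07654106e+02] yaw 7.398961997973567
[520.58490263 212.06123615 104.        ]
```

View pics/cr.png

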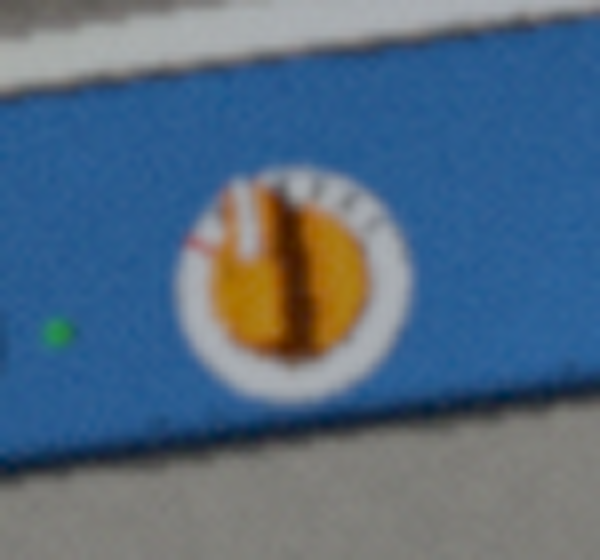

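The pointer points roughly along the sealer's +x, so the dial is about three clicks from its stop. The dial axis is at about (518,218). Going above it now.

Request:
step_arm(targets=[[[20,-22,0],[0,0,0],50],[[29,-31.5,0],[0,0,0],50],[[29,-31.5,0],[0,0,0],50],[[29,-31.5,0],[0,0,0],50],[[29,-31.5,0],[0,0,0],50],[[29,-31.5,0],[0,0,0],50],[[29,-31.5,0],[0,0,0],50],[[29,-31.5,0],[0,0,0],50],[[29,-31.5,0],[0,0,0],50],[[29,-31.5,0],[0,0,0],50]])

```text
t: 1.1
tool_pos: [369.6, -169.2, 302.3]
orientation: [-180.0, 0.0, 21.5]
wrist_force: [0.8, -0.8, -0.8]
gripper_width: 44.0
```

Request:
step_arm(targets=[[[29,-31.5,0],[0,0,0],50],[[29,-31.5,0],[0,0,0],50],[[29,-31.5,0],[0,0,0],50],[[29,-31.5,0],[0,0,0],50],[[29,-31.5,0],[0,0,0],50],[[29,-31.5,0],[0,0,0],50],[[29,-31.5,0],[0,0,0],50],[[29,-31.5,0],[0,0,0.1],50],[[29,-31.5,0],[0,0,0.13],50],[[0,0,0],[0,0,0],50]])

```text
t: 2.1
tool_pos: [512.9, 190.8, 300.0]
orientation: [-180.0, 0.2, 8.4]
wrist_force: [0.3, -0.2, -0.7]
gripper_width: 44.2
```

```bash
python3 - <<'E'
from h import *
s=ctrl.observe();print(s['t'],s['tool_pos'],s['orientation'],s['gripper_width'],s['qpos'])
c=ctrl.get_calibration('wrist');i=ctrl.get_image('wrist');cv2.imwrite('pics/w1.png',i[:,:,::-1]);print(c)
np.save('w1.npy',c,allow_pickle=True);print(blob(orange(i))[0])
E
```

```text
2.1 [512.85095765 190.77094395 299.97019274] [-179.95748901    0.21591509    8.38008648] 44.24844769944757 [ 1.68054669e+01 -2.82349922e+00  7.89377261e+01  7.59750271e-02
  1.04093117e+02  9.84438270e+01]
{'intrinsics': array([[293.47765284,   0.        , 253.50768959],
       [  0.        , 293.47765284, 195.27270722],
       [  0.        ,   0.        ,   1.        ]]), 'rvec': array([-2.19824121,  1.89764228,  0.28337001]), 'tvec': array([111.91552762, 477.26967257, 544.53807769])}
[(np.int32(1108), array([227.8, 175.7])), (np.int32(7), array([210.9, 158.9])), (np.int32(1), array([450., 367.]))]
```

View pics/w1.png

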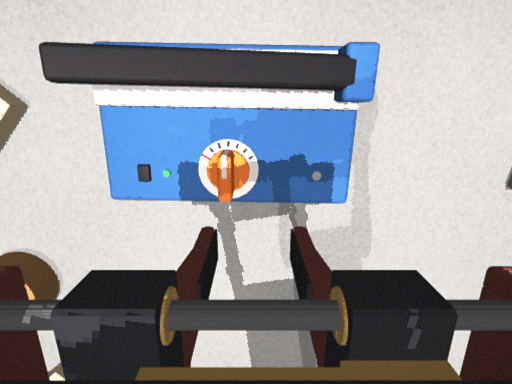

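The wrist view shows the disc at about (228,170), with the bar along the sealer's x and the pointer at the far end. The red tick is at (205,157).

```bash
python3 - <<'E'
from h import *
c=np.load('w1.npy',allow_pickle=True).item();im=cv2.imread('pics/w1.png')[:,:,::-1].copy()
h=cv2.cvtColor(im,cv2.COLOR_RGB2HSV)
# disc outline = not blue around the dial
nb=255-cv2.inRange(h,(100,110,0),(125,255,255)); reg=np.zeros_like(nb);reg[137:200,193:264]=255
w=cv2.inRange(h,(0,0,150),(179,70,255))&reg
pts=cv2.findNonZero(w)[:,0];hull=cv2.convexHull(pts)
P=np.array([ray(c,q[0],56)[:2] for q in hull],np.float32);print('disc',cv2.minEnclosingCircle(P))
# front deck edge: last blue row
bl=cv2.inRange(h,(100,110,30),(125,255,255))
L=np.array([ray(c,(x,np.flatnonzero(bl[150:215,x]).max()+150),55)[:2] for x in list(range(115,175,5))+list(range(290,345,5))])
f=np.polyfit(L[:,1],L[:,0],1);print('front',f,'yaw',-np.degrees(np.arctan(f[0])))
red=cv2.inRange(h,(170,90,80),(179,255,255))&reg;rp=cv2.findNonZero(red)
if rp is not None: q=rp[:,0].mean(0);print('red',len(rp),q,ray(c,q,56))
cr=cv2.resize(im[135:210,185:275],None,fx=8,fy=8,interpolation=2);cv2.imwrite('pics/w1c.png',cr[:,:,::-1])
E
```

```text
disc ((520.1173095703125, 218.88406372070312), 34.37813186645508)
front [-1.30300461e-01  5.11662267e+02] yaw 7.423840515366706
red 2 [204.5 156. ] [531.51908149 246.73548075  56.        ]
```

View pics/w1c.png

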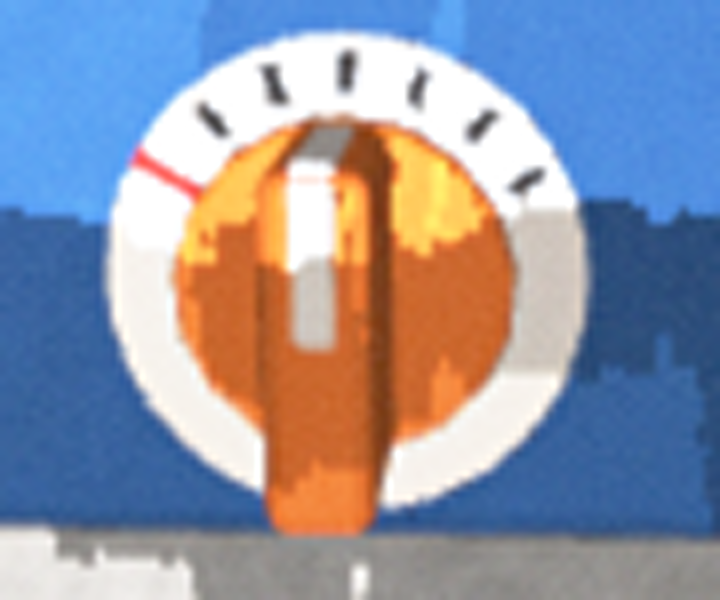

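Request:
step_arm(targets=[[[5.5,-13.5,10],[0,0,0.017],50],[[5.5,-13.5,30],[0,0,0],50],[[0,0,30],[0,0,0],50],[[0,0,20],[0,0,0],50],[[0,0,0],[0,0,0],50],[[0,0,0],[0,0,0],50],[[0,0,0],[0,0,0],50],[[0,0,0],[0,0,0],50],[[0,0,0],[0,0,0],50],[[0,0,0],[0,0,0],50]])

```text
t: 3.15
tool_pos: [519.5, 215.2, 213.4]
orientation: [-180.0, -0.1, 7.4]
wrist_force: [-0.0, -0.0, 0.6]
gripper_width: 43.7
```

```bash
python3 - <<'E'
from h import *
s=ctrl.observe();print(s['t'],s['tool_pos'],s['orientation'])
c=ctrl.get_calibration('wrist');i=ctrl.get_image('wrist');cv2.imwrite('pics/w2.png',i[:,:,::-1])
m=orange(i);b,l=blob(m);print(b)
t=ctrl.get_calibration('side');i2=ctrl.get_image('side');cv2.imwrite('pics/s2.png',cv2.resize(i2[180:320,100:270],None,fx=4,fy=4)[:,:,::-1])
R=cv2.Rodrigues(c['rvec'])[0]
for p in ([520,219,104],[543,222,104],[497,216,104]):print(p,cv2.projectPoints(np.array([p],float),c['rvec'],c['tvec'],c['intrinsics'],None)[0].ravel())
E
```

```text
3.15 [519.51567351 215.23185911 213.39260607] [-1.79984201e+02 -6.42793492e-02  7.38426222e+00]
[(np.int32(2296), array([246.8, 210.6])), (np.int32(3), array([246., 178.]))]
[520, 219, 104] [245.34976159 224.68231507]
[543, 222, 104] [245.05683666 192.94172117]
[497, 216, 104] [245.62432495 254.43329659]
```

View pics/w2.png

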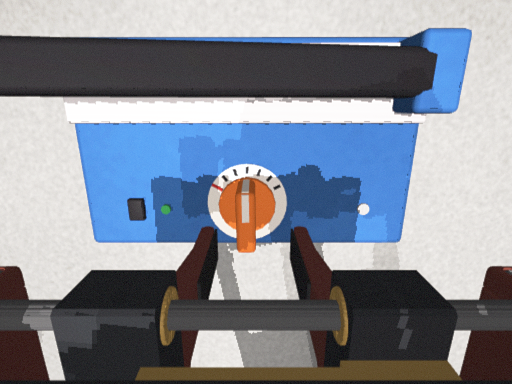

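The bar top in the wrist view spans about (246, 193–251), which matches the prediction, so the axis estimate is good. Correcting y by 4 mm, going down and gripping.

Request:
step_arm(targets=[[[1,-3.5,5],[0,0,0],50],[[0,0,20],[0,0,0],50],[[0,0,20],[0,0,0],50],[[0,0,15],[0,0,0],50],[[0,0,2],[0,0,0],50],[[0,0,0],[0,0,0],50],[[0,0,0],[0,0,0],50],[[0,0,0],[0,0,0],50],[[0,0,0],[0,0,0],50],[[0,0,0],[0,0,0],50]])

```text
t: 4.25
tool_pos: [520.1, 218.9, 151.2]
orientation: [-180.0, -0.1, 7.4]
wrist_force: [-0.9, 0.2, -0.4]
gripper_width: 43.7
```

Request:
step_arm(targets=[[[0,0,0],[0,0,0],10],[[0,0,0],[0,0,0],10],[[0,0,0],[0,0,0],10],[[0,0,0],[0,0,0],10],[[0,0,0],[0,0,0],10],[[0,0,0],[0,0,0],10],[[0,0,0],[0,0,0],10],[[0,0,0],[0,0,0],10],[[0,0,0],[0,0,0],10],[[0,0,0],[0,0,0],10]], squeeze=20)

```text
t: 5.25
tool_pos: [519.6, 220.6, 150.6]
orientation: [-179.8, -0.0, 7.5]
wrist_force: [-0.7, 5.8, -1.3]
gripper_width: 14.0
```

```bash
python3 - <<'E'
from h import *
s=ctrl.observe();print({k:np.round(v,2) for k,v in s.items()})
E
```

```text
{'t': np.float64(5.25), 'qpos': array([ 19.45,   1.08,  90.25,   0.21,  88.6 , 101.99]), 'qd': array([ 0.11,  0.06, -0.02,  0.07, -0.08, -0.06]), 'joint_efforts': array([-3.660e+00, -4.142e+01, -3.967e+01, -2.200e+00,  7.300e-01,
       -1.000e-02]), 'tool_pos': array([519.65, 220.62, 150.62]), 'orientation': array([-1.7978e+02, -3.0000e-02,  7.4600e+00]), 'wrist_force': array([-0.75,  5.8 , -1.25]), 'wrist_torque': array([ 1.18,  0.02, -0.02]), 'gripper_width': np.float64(13.99)}
```

Request:
step_arm(targets=[[[0,-1.7,0],[0,0,0],10],[[0,0,0],[0,0,-0.1],10],[[0,0,0],[0,0,-0.12],10],[[0,0,0],[0,0,-0.12],10],[[0,0,0],[0,0,-0.12],10],[[0,0,0],[0,0,-0.12],10],[[0,0,0],[0,0,-0.12],10],[[0,0,0],[0,0,-0.12],10],[[0,0,0],[0,0,-0.12],10],[[0,0,0],[0,0,0],10]], squeeze=25)

```text
t: 6.25
tool_pos: [519.4, 221.2, 150.7]
orientation: [-179.9, -0.1, 61.3]
wrist_force: [-0.3, 3.9, -0.5]
gripper_width: 13.8
```

```bash
python3 - <<'E'
from h import *
s=ctrl.observe();print({k:np.round(v,2) for k,v in s.items()})
E
```

```text
{'t': np.float64(6.25), 'qpos': array([1.957e+01, 1.130e+00, 9.019e+01, 9.000e-02, 8.867e+01, 4.824e+01]), 'qd': array([-0.05,  0.02,  0.01,  0.11,  0.05,  7.13]), 'joint_efforts': array([ -2.56, -40.99, -39.85,  -1.53,   0.24,  -1.2 ]), 'tool_pos': array([519.44, 221.2 , 150.67]), 'orientation': array([-1.7994e+02, -7.0000e-02,  6.1330e+01]), 'wrist_force': array([-0.32,  3.92, -0.49]), 'wrist_torque': array([0.79, 0.06, 0.06]), 'gripper_width': np.float64(13.82)}
```

Request:
step_arm(targets=[[[0,0,0],[0,0,-0.03],10],[[0,0,0],[0,0,-0.03],10],[[0,0,0],[0,0,-0.03],10],[[0,0,0],[0,0,-0.03],10],[[0,0,0],[0,0,-0.03],10],[[0,0,0],[0,0,0],10],[[0,0,0],[0,0,0],10],[[0,0,0],[0,0,0],10],[[0,0,0],[0,0,0],10],[[0,0,0],[0,0,0],10]])

```text
t: 7.25
tool_pos: [519.4, 221.1, 150.6]
orientation: [-179.9, -0.1, 69.7]
wrist_force: [-1.8, 5.8, 0.2]
gripper_width: 14.3
```

```bash
python3 - <<'E'
from h import *
s=ctrl.observe();print({k:np.round(v,2) for k,v in s.items()})
i=ctrl.get_image('wrist');j=ctrl.get_image('side')
cv2.imwrite('pics/w3.png',np.hstack([cv2.resize(i[100:300,130:380],(400,320)),cv2.resize(j[200:320,100:250],(400,320),interpolation=2)])[:,:,::-1])
E
```

```text
{'t': np.float64(7.25), 'qpos': array([1.956e+01, 1.130e+00, 9.019e+01, 9.000e-02, 8.868e+01, 3.988e+01]), 'qd': array([ 0.13, -0.03,  0.06, -0.  , -0.05,  0.08]), 'joint_efforts': array([ -2.59, -40.92, -39.91,  -1.86,   0.13,  -0.57]), 'tool_pos': array([519.4 , 221.09, 150.62]), 'orientation': array([-1.7994e+02, -7.0000e-02,  6.9680e+01]), 'wrist_force': array([-1.81,  5.85,  0.19]), 'wrist_torque': array([ 0.87,  0.2 , -0.57]), 'gripper_width': np.float64(14.33)}
```

View pics/w3.png

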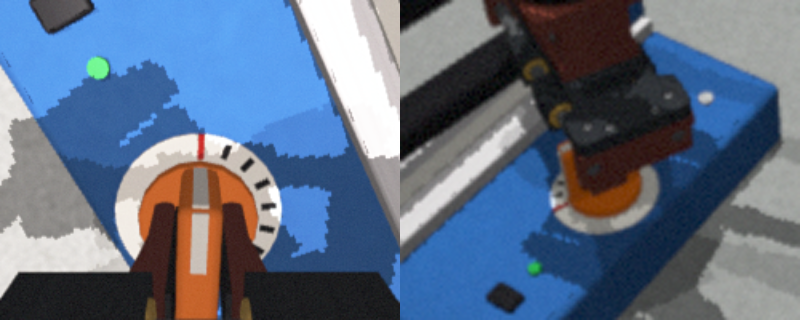

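The wrist torque of −0.57 N m and the pointer on the red tick both show that the stop is reached. Turning back clockwise to the third click at yaw 7.4°.

Request:
step_arm(targets=[[[0,0,0],[0,0,0.1],10],[[0,0,0],[0,0,0.12],10],[[0,0,0],[0,0,0.12],10],[[0,0,0],[0,0,0.12],10],[[0,0,0],[0,0,0.12],10],[[0,0,0],[0,0,0.12],10],[[0,0,0],[0,0,0.12],10],[[0,0,0],[0,0,0.12],10],[[0,0,0],[0,0,0.1],10],[[0,0,0],[0,0,0.05],10]])

```text
t: 8.35
tool_pos: [519.5, 220.9, 150.6]
orientation: [-179.9, 0.0, 7.1]
wrist_force: [-0.4, 3.9, -0.5]
gripper_width: 13.9
```

Request:
step_arm(targets=[[[0,0,0],[0,0,0],10],[[0,0,0],[0,0,0],10],[[0,0,0],[0,0,0],10],[[0,0,0],[0,0,0],10],[[0,0,0],[0,0,0],10],[[0,0,0],[0,0,0],10],[[0,0,0],[0,0,0],10],[[0,0,0],[0,0,0],10],[[0,0,0],[0,0,0],10],[[0,0,0],[0,0,0],10]])

```text
t: 9.35
tool_pos: [519.5, 220.9, 150.6]
orientation: [-180.0, 0.0, 7.4]
wrist_force: [-1.1, 5.4, -0.2]
gripper_width: 14.5
```

```bash
python3 - <<'E'
from h import *
s=ctrl.observe();print({k:np.round(v,2) for k,v in s.items()})
i=ctrl.get_image('wrist')
cv2.imwrite('pics/w4.png',cv2.resize(i[100:300,130:380],(500,400))[:,:,::-1])
E
```

```text
{'t': np.float64(9.35), 'qpos': array([1.9560e+01, 1.1300e+00, 9.0190e+01, 5.0000e-02, 8.8680e+01,
       1.0213e+02]), 'qd': array([-0.  ,  0.04,  0.1 ,  0.1 , -0.06,  0.01]), 'joint_efforts': array([-2.900e+00, -4.106e+01, -3.992e+01, -1.810e+00,  1.900e-01,
       -1.000e-02]), 'tool_pos': array([519.51, 220.89, 150.62]), 'orientation': array([-1.7995e+02,  1.0000e-02,  7.4300e+00]), 'wrist_force': array([-1.14,  5.37, -0.19]), 'wrist_torque': array([ 0.92,  0.22, -0.  ]), 'gripper_width': np.float64(14.48)}
```

View pics/w4.png

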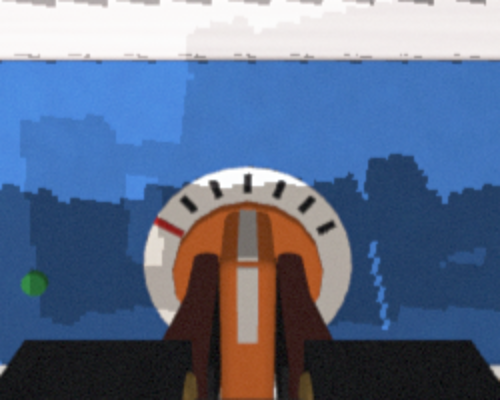

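The pointer at (247,220) is on the third tick after red, and the torque is zero. Releasing and rising.

Request:
step_arm(targets=[[[0,-1.5,0],[0,0,0],10],[[0,0,0],[0,0,0],50],[[0,0,0],[0,0,0],50],[[0,0,0],[0,0,0],50],[[0,0,0],[0,0,0],50],[[0,0,0],[0,0,0],50],[[0,0,0],[0,0,0],50],[[0,0,0],[0,0,0],50],[[0,0,0],[0,0,0],50],[[0,0,0],[0,0,0],50]])

```text
t: 10.4
tool_pos: [519.4, 222.0, 150.6]
orientation: [-180.0, 0.0, 7.4]
wrist_force: [-0.0, 0.1, -0.1]
gripper_width: 43.7
```

Request:
step_arm(targets=[[[0,0,-10],[0,0,0],50],[[0,0,-20],[0,0,0],50],[[0,0,-30],[0,0,0],50],[[0,0,-30],[0,0,0],50],[[0,0,-30],[0,0,0],50],[[0,0,-20],[0,0,0],50],[[0,0,-10],[0,0,0],50],[[0,0,0],[0,0,0],50],[[0,0,0],[0,0,0],50],[[0,0,0],[0,0,0],50]])

```text
t: 11.4
tool_pos: [519.2, 221.9, 298.8]
orientation: [180.0, 0.2, 7.4]
wrist_force: [0.6, -0.3, -0.2]
gripper_width: 43.7
```

```bash
python3 - <<'E'
from h import *
s=ctrl.observe();print({k:np.round(v,2) for k,v in s.items()})
i=ctrl.get_image('wrist')
cv2.imwrite('pics/w5.png',cv2.resize(i[100:300,130:380],(625,500))[:,:,::-1])
E
```

```text
{'t': np.float64(11.4), 'qpos': array([ 19.69,  -0.18,  76.46,   0.  , 103.89, 102.31]), 'qd': array([-0.03, -0.01, -0.05, -0.02,  0.18,  0.01]), 'joint_efforts': array([ 1.000e-02, -4.128e+01, -4.138e+01, -0.000e+00, -6.000e-02,
       -0.000e+00]), 'tool_pos': array([519.17, 221.87, 298.79]), 'orientation': array([1.7996e+02, 1.6000e-01, 7.3800e+00]), 'wrist_force': array([ 0.62, -0.34, -0.15]), 'wrist_torque': array([ 0.02, -0.02, -0.03]), 'gripper_width': np.float64(43.73)}
```

View pics/w5.png

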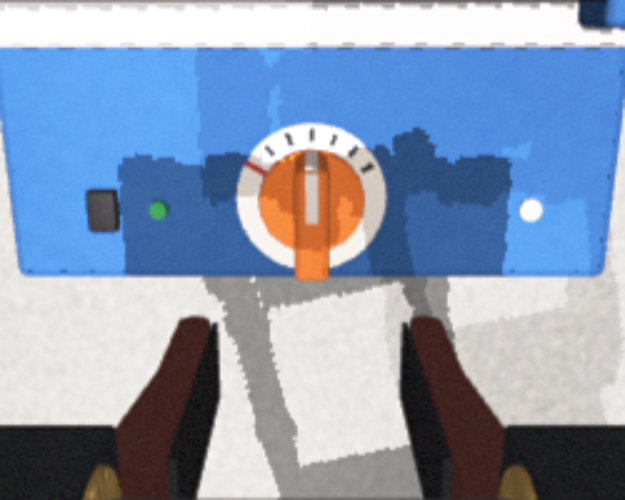

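The dial is free, with its pointer (311,160) on the third tick after red (311,133). The gripper is clear.

```bash
python3 -c "
from cell import ctrl
print(ctrl.close_job())"
```

```text
the job is handed in; nothing more can be done
None
```

The orange dial now sits three clicks clockwise of its anticlockwise stop. The job is handed in after about 11.4 s of the 35 s allowed.

- **To the stop:** I gripped the dial's bar and turned it anticlockwise. The wrist torque rose to about 0.57 N m and the pointer stood on the red tick.
- **Back three clicks:** I turned it 60 degrees clockwise. The torque read about zero and the pointer was on the third tick after red.
- **After letting go:** with the gripper open and raised about 150 mm, the last picture shows the pointer still on the third tick, along the sealer's x axis. The wrist force was about zero.

The dial started at about this same position. I never went near the black dial, and I took no picture of it afterwards. No check failed or disagreed. The sideways force while gripping peaked at about 6 N in the readings, because my position estimate was 2–3 mm off in y.

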